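Sweep the cut-out slugs into the catch frame

TASK

Clear the welding bench: with the closed fingers, sweep the three round steel slugs over the bench into the three-sided catch frame, through its open side, until each lies flat and wholly inside. Only push them, steadily and without flicking: do not pick them up or lift them. Leave the hex nut, the square plate and the standing pin where they are.

Things in the scene. Friction and masses are not known exactly. Their poses are not given: they have to be found in the camera images.
- slug1: round flat steel slug (a disc, as cut out of plate), 40 mm in diameter, 16 mm thick, about 0.15 kg, lying flat and loose on the bench; origin at the centre of its underside, z up. All three slugs are alike
- slug2: round flat steel slug (a disc, as cut out of plate), 40 mm in diameter, 16 mm thick, about 0.15 kg, lying flat and loose on the bench; origin at the centre of its underside, z up. All three slugs are alike
- slug3: round flat steel slug (a disc, as cut out of plate), 40 mm in diameter, 16 mm thick, about 0.15 kg, lying flat and loose on the bench; origin at the centre of its underside, z up. All three slugs are alike
- catch_frame: three-sided frame of aluminium flat bar fixed to the bench, without floor or sill. Inside 180 mm wide (its x), 130 mm deep (its y); walls 6 mm thick, 25 mm high. Origin on the bench in the middle of the inside; y points from the open side (y = -65 mm) to the back wall (inner face y = +65 mm); side walls' inner faces at x = -90 and +90 mm. y is within 0.3 rad of world y
- frame_mouth (a point): the middle of the frame's open side, on the bench, between the ends of the side walls; axes as the frame's
- hex_nut: large loose steel hexagon nut, 46 mm across the flats (53 mm over the corners), 22 mm high, 0.18 kg, lying flat between the slugs and the frame; origin at the centre of its underside. To be left alone
- square_plate: loose square steel plate 44 x 44 x 12 mm, 0.18 kg, lying flat in the row of slugs; origin at the centre of its underside. To be left alone
- pin: loose steel pin standing on its round foot to the right of the work (towards -y): foot 42 mm in diameter and 9 mm thick, shank 18 mm in diameter, 100 mm high in all; origin at the centre of its underside. To be left standing

How it is judged (in metres and radians):
At the end, for the whole second after the job is handed in: All three slugs lie flat and at rest on the bench, wholly inside the catch frame and not sticking out of its open side by more than 2 mm; hex nut, square plate and pin are within 20 mm of where they started, the pin upright (x of slug1 in the frame of catch_frame between -0.075 and 0.075 m and y of slug1 in the frame of catch_frame between -0.047 and 0.05 m and height (world z) of each of slug1, slug2, slug3 below 0.005 m and linear speed of each of slug1, slug2, slug3 below 0.02 m/s and x of slug2 in the frame of catch_frame between -0.075 and 0.075 m and y of slug2 in the frame of catch_frame between -0.047 and 0.05 m and x of slug3 in the frame of catch_frame between -0.075 and 0.075 m and y of slug3 in the frame of catch_frame between -0.047 and 0.05 m and distance of each of hex_nut, square_plate, pin from where it was at the start of the episode below 0.02 m and angle between pin's own z axis and vertical below 0.2 rad); the robot touches nothing.
It fails at once if a slug is lifted off the bench by more than 10 mm (height (world z) of any of slug1, slug2, slug3 above 0.01 m).
It fails at once if a slug is flicked (faster than 0.5 m/s) (linear speed of any of slug1, slug2, slug3 above 0.5 m/s).
It fails at once if the hex nut, square plate or pin is moved by more than 20 mm (distance of any of hex_nut, square_plate, pin from where it was at the start of the episode above 0.02 m).
It fails at once if the pin is knocked over (angle between pin's own z axis and vertical above 0.5 rad).
It also fails if it takes over 72 s, if anything falls off the work surface, if the arm or the gripper's body presses on something with over 40 N, if the wrist force passes 120 N, or if a joint passes its speed limit or range.

ROBOT

A 6-joint arm with a two-finger parallel gripper is mounted at the origin on the work surface. World frame = base frame: x ahead of the robot, y to its left, z up, the work surface at z = 0. Lengths are in mm, angles in rad, forces in N, time in s.
With the tool pointing down it reaches from about 350 to 950 mm from the base axis. Payload 17.4 kg.
Tool frame: the origin (TCP) lies midway between the tips of the shut fingers; the grasp point (between the pads) lies 19 mm behind it; z points along the fingers, y is the line along which they close (so a half turn about z gives the same grasp; the last joint's range is limited). The gripper opens to 93 mm and grips with 3 to 60 N. Pads are 15 mm wide; open, the fingers measure 128 mm over their backs; the gripper's body (75 mm by 188 mm) begins 65 mm behind the grasp point.
Start: joints at [-0.038, 0.116, 1.442, -0, 1.584, -0.038], TCP at [675.005, -0.009, 197.946] pointing down, gripper open.
Joint ranges: [-2.83, 2.83], [-0.83, 2.19], [0.07, 2.5], [-1.14, 4.28], [0.01, 3], [-2.97, 2.97]. Speed limits (rad/s): [1.89, 1.89, 2.22, 3.14, 3.14, 3.14].

INTERFACE

Orientations are given as a unit quaternion [w, x, y, z].
In Python, from plant import read_state, read_camera, calibration, hand_in gives the robot as it stands. The module is installed in compiled form; this text tells all that it offers.
- The arm moves only by the tool jog_arm, never from a script. Its arguments are lists of equal length, an entry for each row: "claw": the closure, from 0 (fully open) to 1 (shut); "slide": the shift along the tool's x, y, z in units of 40 mm (1.0 is 40 mm), a list of three; "dr": the turn, a rotation vector about the tool's x, y, z in units of 5 degrees (1.0 is 5 degrees), a list of three. A call has 1 to 5 rows; each row shifts and turns the commanded pose from where the row before left it, along the tool's axes as they then stand; what a row does not reach is not made up. A row lasts 1/12 s, in which the tool goes at most 41.7 mm and 7.16 degrees, less where a joint would pass 70% of its speed; a pose out of reach is approached as far as the arm can. A call is refused whole if a number of a shift passes 1 or a number of a turn 1, either way. A call with a gripper value outside its range is refused whole. The fingers move at their own pace and stop on an object; "squeeze" is the grip in N (left out, the last holds). Time passes only in rows, so rows that do not move let the fingers close. It gives the time, the measured TCP pose, the force, the opening and the grip force at its end, in the units of the state.
- read_state(): the state, without advancing time (a new reading comes with each control period).
- read_camera(name): name is "scene" or "side" or "wrist"; returns (picture, depth): 420x560x3 uint8, red, green, blue; 420x560 float32, mm along the optical axis (not along the pixel's ray), 0 where there is no reading.
- calibration(name): a dict with "fx", "fy", "cx", "cy" (pixels), "distortion" ([k1, k2, p1, p2, k3] as OpenCV has them; the pictures are not rectified), "position" and "rotation" of the camera in the world; the wrist camera has in their place "tool_from_camera" (4x4, takes a point from camera to tool coordinates, whose origin is the TCP and whose axes are the flange's). Camera axes: x right, y up, looking along -z (the intrinsics and any distortion apply to the point x, -y, -z); pixel columns grow to the right and rows downward; lengths in mm; the calibration is good to about 2 mm. A picture is of the moment at which its call begins: read the wrist's pose just before it. calibration takes no time and is no camera call.
- hand_in(): hands the job in; it is judged then, once.
The state is a dict: "t": time; "q": joint angles; "dq": joint speeds; "joint_efforts": joint torques, N m; "tcp_pos": TCP position; "orientation": TCP orientation; "force": force on the tool from outside, world axes, zero at the start; "wrist_torque": the same for the moment, N m; "grip_width": finger opening in mm; "gripper_force": force on a finger pad.
Only numpy, scipy, OpenCV 4.12 (cv2) and the standard library are available. Lean on these libraries where they do the work, as an engineer would, in place of code of your own. Each camera call takes 0.05 s, during which the arm holds its last target. There are 200 camera calls.

## Working session

There is one attempt and no reset: what is moved stays moved. The work goes in short steps, Python scripts to look and compute and a tool call to move; the robot and the scene stay as the last step left them, time stands still between calls to the robot, and variables do not carry over. Pictures are saved under pics/ and viewed, at most 10 in all, crops included, and the job is handed in when it is done.

Besides the shell and the picture viewer there is one more tool, called by a JSON object that holds its "api" and its "payload". jog_arm: Moves the arm, as the interface text tells. Its arguments: {"type":"object","properties":{"claw":{"type":"array"},"slide":{"type":"array"},"dr":{"type":"array"},"squeeze":{"type":"number"}},"required":["claw","slide","dr"]}

```bash
mkdir -p pics; python3 - <<'E'
from plant import *
import cv2
s=read_state();print(s['t'],s['tcp_pos'],s['orientation'],s['grip_width'])
for n in ['scene','side']:
    p,d=read_camera(n);cv2.imwrite(f'pics/{n}0.png',p[:,:,::-1]);c=calibration(n);print(n,c);import numpy as np;np.savez(f'{n}0.npz',p=p,d=d)
print(calibration('wrist'))
E
```

```text
0.0 [6.74763995e+02 2.78741705e-04 1.97209841e+02] [-4.23504323e-04  7.07099861e-01  7.07113466e-01 -3.91067977e-04] 93.24445928834704
scene {'fx': 524.6344574179155, 'fy': 524.6344574179155, 'cx': 279.18437989285377, 'cy': 202.78679832597658, 'distortion': array([-0.1080463,  0.       ,  0.       ,  0.       ,  0.       ]), 'position': array([ 994.90755724, -736.61279789,  650.41138036]), 'rotation': array([0.85906825, 0.42082145, 0.12542982, 0.26301791])}
side {'fx': 520.5482628837966, 'fy': 520.5482628837966, 'cx': 277.84667334748394, 'cy': 205.16274379802226, 'distortion': array([0.0349178, 0.       , 0.       , 0.       , 0.       ]), 'position': array([ 147.50619883, -767.90867082,  564.16567447]), 'rotation': array([ 0.84616656,  0.45380646, -0.13336243, -0.24551236])}
{'fx': 358.3663531449097, 'fy': 358.3663531449097, 'cx': 284.02207855565683, 'cy': 207.8486561253732, 'distortion': array([-0.06878432,  0.        ,  0.        ,  0.        ,  0.        ]), 'tool_from_camera': array([[ 1.66339168e-03,  9.58600547e-01,  2.84749407e-01,
         7.87722077e+01],
       [ 9.99998616e-01, -1.58841926e-03, -4.94223342e-04,
        -2.48809906e-01],
       [-2.14613232e-05,  2.84749835e-01, -9.58601863e-01,
        -1.86928845e+02],
       [ 0.00000000e+00,  0.00000000e+00,  0.00000000e+00,
         1.00000000e+00]])}
```

View pics/scene0.png

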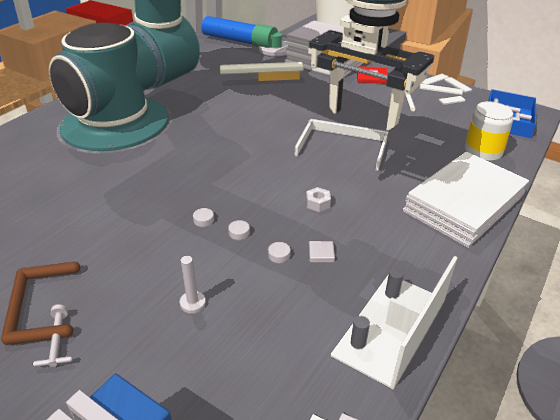

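View pics/side0.png

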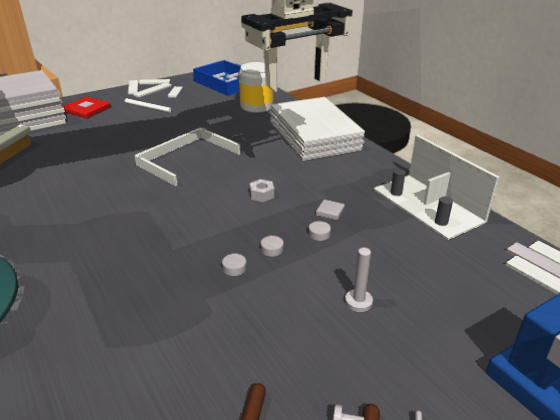

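The scene shows slugs at (203,217), (239,230), (279,252), the nut at (318,199), plate at (321,251), pin foot at (190,300), and the frame around (345,145) opening toward the camera. In the side view the slugs are at (234,264), (272,246), (319,231), the nut at (262,190) and the plate at (331,210).

```bash
cat > h.py <<'E'
import numpy as np,cv2
from plant import *
from scipy.spatial.transform import Rotation as R
def cloud(n,p,d):
    c=calibration(n);K=np.array([[c['fx'],0,c['cx']],[0,c['fy'],c['cy']],[0,0,1]])
    h,w=d.shape;uv=np.stack(np.meshgrid(np.arange(w),np.arange(h)),-1).reshape(-1,1,2).astype(float)
    r=cv2.undistortPoints(uv,K,c['distortion']).reshape(h,w,2)
    q=c['rotation'];M=R.from_quat([q[1],q[2],q[3],q[0]])
    P=np.dstack([r[...,0]*d,-r[...,1]*d,-d]).reshape(-1,3)
    return (M.apply(P)+c['position']).reshape(h,w,3)
def blobs(n,p,d,box=(350,950,-450,250)):
    W=cloud(n,p,d);g=p.min(2);X,Y,Z=W[...,0],W[...,1],W[...,2]
    m=((g>110)&(np.ptp(p.astype(int),axis=2)<40)&(d>0)&(X>box[0])&(X<box[1])&(Y>box[2])&(Y<box[3])&(Z<120)).astype(np.uint8)
    k,L,st,ce=cv2.connectedComponentsWithStats(m)
    for i in range(1,k):
        if st[i,4]<60: continue
        A=W[L==i];zt=np.percentile(A[:,2],90);T=A[A[:,2]>zt-4]
        (cx,cy),(a,b),an=cv2.minAreaRect(T[:,:2].astype(np.float32))
        print(n,ce[i].round(),'n',st[i,4],'ztop %.1f'%zt,'rect c %.1f %.1f size %.0f %.0f ang %.1f'%(cx,cy,a,b,an),'mean',T[:,:2].mean(0).round(1))
    return W,m,L
E
python3 - <<'E'
from h import *
for n in ['scene','side']:
    f=np.load(n+'0.npz');W,m,L=blobs(n,f['p'],f['d'])
    print('bench z',[W[v,u].round(1).tolist() for u,v in [(250,200),(260,270),(300,300)]])
E
```

```text
scene [301. 276.] n 74432 ztop 31.6 rect c 749.1 -51.5 size 627 344 ang 85.9 mean [843.1   7.4]
scene [430. 355.] n 95 ztop 1.5 rect c 925.5 -218.5 size 51 9 ang 87.2 mean [ 925.1 -221.9]
scene [433. 409.] n 389 ztop -746.7 rect c 925.9 196.1 size 48 107 ang 0.3 mean [923.8 194.2]
bench z [[478.1, -66.5, -0.2], [610.0, -216.3, -1.3], [705.4, -237.7, 1.3]]
side [323. 129.] n 3287 ztop 47.0 rect c 849.0 160.6 size 211 151 ang 78.0 mean [846.8 148. ]
side [448. 195.] n 4981 ztop 86.1 rect c 901.4 -205.8 size 203 12 ang 89.5 mean [ 899.6 -234.1]
side [228. 144.] n 252 ztop 22.7 rect c 633.5 211.8 size 11 76 ang 15.7 mean [633.5 210.7]
side [157. 170.] n 469 ztop 23.0 rect c 448.2 186.4 size 9 132 ang 15.7 mean [447.6 186.3]
side [262. 190.] n 468 ztop 20.7 rect c 598.0 -0.3 size 50 45 ang 68.5 mean [597.   -1.3]
side [330. 209.] n 393 ztop 11.3 rect c 677.4 -123.4 size 47 43 ang 34.1 mean [ 676.5 -124.6]
side [320. 230.] n 338 ztop 15.1 rect c 617.6 -170.0 size 40 36 ang 68.7 mean [ 616.9 -170.6]
side [272. 245.] n 373 ztop 15.1 rect c 522.3 -161.1 size 40 37 ang 62.8 mean [ 521.2 -162.5]
side [533. 258.] n 1330 ztop 6.1 rect c 880.8 -413.3 size 103 73 ang 0.5 mean [ 878.8 -420. ]
side [361. 285.] n 863 ztop 96.3 rect c 565.5 -342.1 size 19 16 ang 61.2 mean [ 564.7 -343.6]
side [234. 264.] n 430 ztop 15.3 rect c 442.8 -170.7 size 41 37 ang 85.6 mean [ 442.2 -171.6]
bench z [[568.7, -5.0, -0.3], [478.1, -195.8, -2.5], [493.7, -290.1, -1.6]]
```

```bash
sed -i 's/(g>110)&(np.ptp(p.astype(int),axis=2)<40)&(d>0)/(g>100)\&(Z>5)\&(d>0)/; s/-450,250)/-450,320)/' h.py
python3 - <<'E'
from h import *
for n in ['scene','side']:
    f=np.load(n+'0.npz');W,m,L=blobs(n,f['p'],f['d'])
E
```

```text
scene [344. 134.] n 892 ztop 25.1 rect c 536.2 218.0 size 192 140 ang 16.8 mean [528.6 240.4]
scene [465. 197.] n 6609 ztop 48.7 rect c 849.2 168.0 size 225 154 ang 78.0 mean [851.3 159. ]
scene [318. 198.] n 447 ztop 23.2 rect c 598.3 0.9 size 46 53 ang 31.0 mean [5.989e+02 1.000e-01]
scene [203. 216.] n 299 ztop 17.7 rect c 443.4 -170.3 size 38 39 ang 40.7 mean [ 443.4 -170.8]
scene [239. 229.] n 317 ztop 17.5 rect c 522.7 -160.6 size 40 39 ang 88.1 mean [ 522.7 -161.5]
scene [322. 250.] n 484 ztop 13.5 rect c 677.8 -122.3 size 44 47 ang 33.8 mean [ 678.5 -123.4]
scene [279. 251.] n 360 ztop 17.4 rect c 618.2 -168.7 size 39 40 ang 47.0 mean [ 618.5 -169.6]
scene [190. 287.] n 841 ztop 98.0 rect c 565.1 -342.2 size 18 18 ang 21.3 mean [ 566.5 -343.3]
scene [395. 327.] n 5625 ztop 90.8 rect c 900.6 -206.3 size 200 7 ang 89.8 mean [ 901.1 -221. ]
scene [396. 272.] n 120 ztop 56.9 rect c 825.6 -144.8 size 22 23 ang 18.6 mean [ 825.9 -145.1]
side [318. 127.] n 3594 ztop 47.0 rect c 850.3 168.4 size 227 151 ang 78.4 mean [847.4 160.2]
side [178. 151.] n 1178 ztop 23.2 rect c 536.4 216.6 
[... 181 characters left out ...]
4 -0.2 size 50 46 ang 66.0 mean [597.   -1.2]
side [330. 208.] n 339 ztop 11.3 rect c 677.4 -123.4 size 47 43 ang 34.1 mean [ 676.5 -124.6]
side [319. 229.] n 287 ztop 15.4 rect c 617.3 -169.9 size 40 37 ang 68.7 mean [ 616.8 -170.4]
side [272. 244.] n 327 ztop 15.2 rect c 521.8 -161.3 size 40 37 ang 78.4 mean [ 521.  -162.4]
side [537. 260.] n 482 ztop 6.6 rect c 880.9 -425.1 size 100 53 ang 5.6 mean [ 878.5 -426.5]
side [522. 250.] n 61 ztop 6.4 rect c 878.0 -396.9 size 40 17 ang 42.5 mean [ 878.4 -397.6]
side [361. 284.] n 845 ztop 96.5 rect c 565.5 -342.1 size 19 16 ang 61.2 mean [ 564.4 -343.5]
side [234. 263.] n 372 ztop 15.4 rect c 442.8 -170.7 size 41 37 ang 85.6 mean [ 442.3 -171.5]
```

{"api": "jog_arm", "payload": {"claw": [1,1,1,1,1], "slide": [[-0.75,-0.57,0],[-0.75,-0.57,0],[-0.75,-0.57,0],[-0.75,-0.57,0],[-0.75,-0.57,0]], "dr": [[0,0,0],[0,0,0],[0,0,0],[0,0,0],[0,0,0]], "squeeze": 20}}

```text
t: 0.52
tcp_pos: [559.6, -151.0, 197.6]
orientation: [-0.0, 0.707, 0.707, -0.0]
force: [1.2, -0.8, 0.1]
grip_width: 64.0
gripper_force: 0.0
```

{"api": "jog_arm", "payload": {"claw": [1,1,1,1,1], "slide": [[-0.75,-0.57,0],[-0.75,-0.57,0],[0,0,0.9],[0,0,0.9],[0,0,0]], "dr": [[0,0,0],[0,0,0],[0,0,0.66],[0,0,0.66],[0,0,0]]}}

```text
t: 0.93
tcp_pos: [512.5, -209.4, 119.3]
orientation: [-0.004, 0.748, 0.664, -0.002]
force: [-1.8, -0.1, -1.7]
grip_width: 30.8
gripper_force: 0.0
```

{"api": "jog_arm", "payload": {"claw": [1,1,1,1], "slide": [[0,0,0.5],[0,0,0.5],[0,0,0],[0,0,0]], "dr": [[0,0,0],[0,0,0],[0,0,0],[0,0,0]]}}

```text
t: 1.27
tcp_pos: [515.5, -209.7, 86.7]
orientation: [-0.0, 0.746, 0.666, -0.0]
force: [-0.6, -0.9, -0.1]
grip_width: 4.3
gripper_force: 0.0
```

{"api": "jog_arm", "payload": {"claw": [1,1,1,1,1], "slide": [[0,0,0.6],[0,0,0.6],[0,0,0.5],[0,0,0.3],[0,0,0]], "dr": [[0,0,0],[0,0,0],[0,0,0],[0,0,0],[0,0,0]]}}

```text
t: 1.68
tcp_pos: [515.1, -209.7, 5.1]
orientation: [-0.001, 0.746, 0.666, -0.0]
force: [-0.4, 0.9, -0.7]
grip_width: 0.2
gripper_force: 0.0
```

```bash
python3 - <<'E'
from h import *
s=read_state();print(s['t'],s['tcp_pos'],s['orientation'],s['grip_width'])
p,d=read_camera('side');cv2.imwrite('pics/a.png',p[100:330,150:430,::-1].repeat(2,0).repeat(2,1));blobs('side',p,d,(400,720,-260,60))
E
```

```text
1.6833 [ 515.05994611 -209.65690951    5.14238366] [-9.14172424e-04  7.46342589e-01  6.65561223e-01 -4.02689014e-04] 0.15322605172307635
side [331. 211.] n 226 ztop 112.8 rect c 586.9 -250.4 size 17 17 ang 28.5 mean [ 590.5 -251.3]
side [319. 230.] n 296 ztop 15.4 rect c 616.8 -170.3 size 40 36 ang 53.7 mean [ 616.7 -170.6]
side [291. 238.] n 246 ztop 85.8 rect c 523.7 -220.5 size 4 15 ang 87.0 mean [ 523.3 -220.6]
side [282. 241.] n 288 ztop 85.1 rect c 504.3 -218.5 size 4 15 ang 82.1 mean [ 504.3 -218.2]
side [268. 245.] n 204 ztop 15.7 rect c 508.1 -170.0 size 68 21 ang 60.0 mean [ 514.6 -161.8]
side [234. 263.] n 378 ztop 15.5 rect c 442.7 -170.3 size 39 39 ang 75.9 mean [ 442.  -171.6]
```

View pics/a.png

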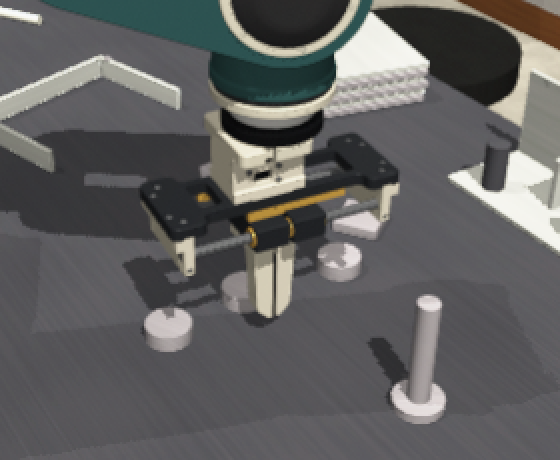

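The crop shows the closed fingers upright behind slug2 (around (270,290) in the crop), with slug1 and slug3 clear on either side. I'll start the push.

{"api": "jog_arm", "payload": {"claw": [1,1,1,1,1], "slide": [[0.25,0,0],[0.2,0,0],[0.2,0,0],[0.3,0,0],[0.35,0,0]], "dr": [[0,0,0],[0,0,0],[0,0,0],[0,0,0],[0,0,0]]}}

```text
t: 2.15
tcp_pos: [521.7, -157.2, 6.5]
orientation: [0.0, 0.747, 0.665, 0.0]
force: [0.5, 0.0, 0.4]
grip_width: 0.2
gripper_force: 0.0
```

{"api": "jog_arm", "payload": {"claw": [1,1,1,1,1], "slide": [[0.4,0,0],[0.4,0,0],[0.4,0,0],[0.4,0,0],[0.4,0,0]], "dr": [[0,0,0],[0,0,0],[0,0,0],[0,0,0],[0,0,0]]}}

```text
t: 2.57
tcp_pos: [530.6, -76.9, 6.2]
orientation: [0.0, 0.746, 0.665, 0.0]
force: [-1.4, 0.4, -1.4]
grip_width: 0.4
gripper_force: 0.0
```

```bash
cat >> h.py <<'E'
C=np.array([537.2,214.4]);a=np.radians(16.5);F=np.array([[np.cos(a),np.sin(a)],[-np.sin(a),np.cos(a)]])
def fr(p): return (F@(np.array(p)-C)).round(1)
def look(n,box=(400,720,-260,320)):
    s=read_state();x=R.from_quat(np.roll(s['orientation'],-1)).as_matrix()[:,0]
    print('t',s['t'],'tcp',s['tcp_pos'].round(1),'frame',fr(s['tcp_pos'][:2]),'heading(world right) %.1f'%np.degrees(np.arctan2(x[0],x[1])),'F',s['force'].round(1))
    p,d=read_camera(n);W=cloud(n,p,d);Z=W[...,2]
    m=((p.min(2)>100)&(Z>9)&(Z<20)&(W[...,0]>box[0])&(W[...,0]<box[1])&(W[...,1]>box[2])&(W[...,1]<box[3])).astype(np.uint8)
    k,L,st,ce=cv2.connectedComponentsWithStats(m)
    for i in range(1,k):
        if st[i,4]<60: continue
        (c,r)=cv2.minEnclosingCircle(W[L==i][:,:2].astype(np.float32));print(ce[i].round(),st[i,4],'c',np.round(c,1),'r %.0f'%r,'frame',fr(c))
    return p
E
python3 - <<'E'
from h import *
look('side');look('scene')
E
```

```text
t 2.5667 tcp [530.6 -76.9   6.2] frame [ -89.1 -277.5] heading(world right) 6.6 F [-1.4  0.4 -1.4]
[199. 137.] 188 c [583.  254.8] r 52 frame [55.4 25.7]
[155. 170.] 168 c [446.5 189.1] r 69 frame [-94.1   1.5]
[267. 192.] 66 c [600.1 -20.9] r 14 frame [  -6.5 -243.5]
[330. 208.] 253 c [ 676.2 -124.4] r 30 frame [  37.1 -364.4]
[319. 229.] 254 c [ 618.1 -170.4] r 20 frame [ -31.7 -391.9]
[271. 244.] 290 c [ 520.9 -161.3] r 21 frame [-122.3 -355.6]
[234. 262.] 334 c [ 442.3 -169.8] r 21 frame [-200.1 -341.4]
t 2.6167 tcp [530.8 -75.    6.2] frame [ -88.3 -275.7] heading(world right) 6.5 F [ 1.   1.  -0.1]
[341. 131.] 336 c [535.9 216.1] r 109 frame [-0.7  2. ]
[318. 203.] 102 c [602.9  -6.3] r 23 frame [   0.3 -230.3]
[203. 215.] 267 c [ 442.8 -169.7] r 22 frame [-199.6 -341.5]
[239. 228.] 282 c [ 521.4 -160.9] r 22 frame [-121.7 -355.4]
[321. 249.] 432 c [ 678.9 -122.6] r 30 frame [  40.2 -363.4]
[279. 250.] 324 c [ 616.5 -168.8] r 21 frame [ -32.8 -390. ]
```

```bash
python3 - <<'E'
from h import *
p,d=read_camera('side');q,e=read_camera('scene');print(read_state()['tcp_pos'])
f=lambda p,x,y:cv2.resize(p[y:y+200,x:x+240],None,fx=1.66,fy=2.2)
cv2.imwrite('pics/b.png',np.hstack([f(p,180,120),f(q,170,90)])[:,:,::-1])
for n,pp,dd in [('side',p,d),('scene',q,e)]:
    W=cloud(n,pp,dd);m=(pp.min(2)>60)&(abs(W[...,0]-530)<30)&(abs(W[...,1]+75)<30)&(W[...,2]>6)
    A=W[m];print(n,len(A),'min z',np.percentile(A[:,2],[0,2,5]) if len(A) else '',A[A[:,2]<40].mean(0) if len(A) else '')
E
```

```text
[530.62166006 -78.16025163   6.11284663]
side 1139 min z [26.226654   31.22968717 36.2480131 ] [528.82923795 -84.64038847  33.77724576]
scene 1628 min z [25.52292361 36.87465349 43.83294039] [531.81491249 -84.83847139  34.87106748]
```

View pics/b.png

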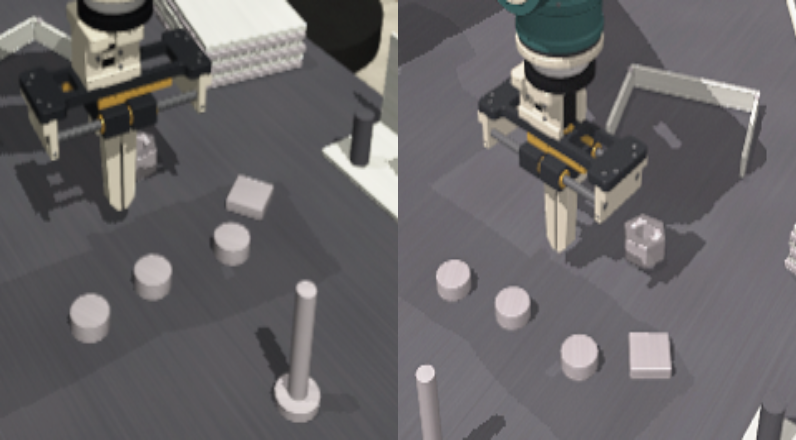

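The fingers passed above the slugs: both views put the tips at about z 25, although the reported TCP height is 6. I'll go back and lower in steps, checking the tip height each time.

{"api": "jog_arm", "payload": {"claw": [1,1,1,1,1], "slide": [[-0.6,0,-0.3],[-0.7,0,0],[-0.7,0,0],[-0.7,0,0],[-0.7,0,0]], "dr": [[0,0,0],[0,0,0],[0,0,0],[0,0,0],[0,0,0]]}}

```text
t: 3.18
tcp_pos: [514.4, -215.8, 18.2]
orientation: [0.0, 0.747, 0.665, 0.0]
force: [0.5, 0.9, 0.4]
grip_width: 0.3
gripper_force: 0.0
```

{"api": "jog_arm", "payload": {"claw": [1,1,1,1,1], "slide": [[0,0,0.3],[0,0,0.2],[0,0,0.1],[0,0,0],[0,0,0]], "dr": [[0,0,0],[0,0,0],[0,0,0],[0,0,0],[0,0,0]]}}

```text
t: 3.6
tcp_pos: [514.9, -213.2, -6.3]
orientation: [-0.0, 0.746, 0.666, -0.0]
force: [0.2, -1.0, -0.4]
grip_width: 0.3
gripper_force: 0.0
```

```bash
cat >> h.py <<'E'
def tip():
    s=read_state();t=s['tcp_pos'];print('tcp',t.round(1),'F',s['force'].round(1))
    for n in ['side','scene']:
        p,d=read_camera(n);W=cloud(n,p,d);m=(p.min(2)>60)&(abs(W[...,0]-t[0])<14)&(abs(W[...,1]-t[1])<14)&(W[...,2]>4)&(W[...,2]<80)
        A=W[m];print(n,len(A),'z pct',np.percentile(A[:,2],[0,2,5]).round(1),A[A[:,2]<A[:,2].min()+12].mean(0).round(1))
E
python3 -c "
from h import *
tip()"
```

```text
tcp [ 514.9 -213.2   -6.3] F [ 0.2 -1.  -0.4]
side 469 z pct [12.4 16.4 18.9] [ 514.5 -222.4   19.9]
scene 278 z pct [13.3 17.5 20.6] [ 514.1 -221.5   20.7]
```

{"api": "jog_arm", "payload": {"claw": [1,1,1], "slide": [[0,0,0.1],[0,0,0.07],[0,0,0]], "dr": [[0,0,0],[0,0,0],[0,0,0]]}}

```text
t: 3.95
tcp_pos: [514.7, -213.7, -13.5]
orientation: [-0.0, 0.747, 0.665, -0.0]
force: [-0.4, 0.1, 0.4]
grip_width: 0.4
gripper_force: 0.0
```

{"api": "jog_arm", "payload": {"claw": [1,1,1,1,1], "slide": [[0.2,0,0],[0.2,0,0],[0.2,0,0],[0.25,0,0],[0.3,0,0]], "dr": [[0,0,0],[0,0,0],[0,0,0],[0,0,0],[0,0,0]]}}

```text
t: 4.37
tcp_pos: [520.4, -167.3, -12.7]
orientation: [0.0, 0.747, 0.665, 0.0]
force: [-1.0, -0.1, 0.6]
grip_width: 0.5
gripper_force: 0.3
```

```bash
python3 -c "
from h import *
look('side');look('scene')"
```

```text
t 4.3667 tcp [ 520.4 -167.3  -12.7] frame [-124.6 -361.2] heading(world right) 6.6 F [-1.  -0.1  0.6]
[189. 143.] 409 c [545.4 218.4] r 108 frame [9.  1.5]
[156. 170.] 171 c [446.2 189.2] r 69 frame [-94.4   1.7]
[331. 208.] 223 c [ 676.4 -123.8] r 28 frame [  37.4 -363.8]
[319. 229.] 255 c [ 616.  -168.3] r 22 frame [ -33.1 -389.3]
[260. 238.] 82 c [ 514.3 -142.3] r 22 frame [-123.3 -335.6]
[233. 262.] 337 c [ 441.8 -170.4] r 21 frame [-200.7 -341.8]
t 4.4167 tcp [ 520.5 -165.6  -12.8] frame [-123.9 -359.6] heading(world right) 6.6 F [0.7 1.5 0.4]
[340. 131.] 360 c [532.5 215. ] r 112 frame [-4.4  1.9]
[319. 204.] 96 c [606.2  -9.6] r 22 frame [   2.5 -234.4]
[203. 215.] 264 c [ 444.  -168.1] r 22 frame [-198.  -340.3]
[250. 222.] 142 c [ 524.8 -143. ] r 27 frame [-113.4 -339.2]
[322. 249.] 436 c [ 678.8 -123.2] r 30 frame [  39.9 -363.9]
[279. 250.] 326 c [ 619.  -168.5] r 21 frame [ -30.3 -390.3]
```

{"api": "jog_arm", "payload": {"claw": [1,1,1,1,1], "slide": [[0.3,0,0],[0.4,0,0],[0.4,0,0],[0.4,0,0],[0.4,0,0]], "dr": [[0,0,0],[0,0,0],[0,0,0],[0,0,0],[0,0,0]]}}

```text
t: 4.88
tcp_pos: [529.0, -91.7, -12.7]
orientation: [0.0, 0.747, 0.665, 0.0]
force: [-0.3, -0.4, 0.3]
grip_width: 0.7
gripper_force: 0.5
```

```bash
python3 -c "
from h import *
look('side',(480,700,-260,130));look('scene',(480,700,-260,130))"
```

```text
t 4.8833 tcp [529.  -91.7 -12.7] frame [ -94.8 -291.2] heading(world right) 6.6 F [-0.3 -0.4  0.3]
[329. 208.] 249 c [ 674.5 -123.6] r 28 frame [  35.6 -363.1]
[319. 229.] 256 c [ 617.4 -168.9] r 21 frame [ -32.  -390.3]
t 4.9333 tcp [529.2 -89.7 -12.8] frame [ -94.  -289.3] heading(world right) 6.6 F [-0.2  0.8  0.2]
[277. 203.] 150 c [536.2 -66.6] r 27 frame [ -80.7 -269.1]
[318. 204.] 105 c [602.3  -5.3] r 23 frame [   0.  -229.1]
[321. 249.] 411 c [ 678.3 -123.1] r 29 frame [  39.4 -363.7]
[279. 250.] 321 c [ 618.7 -167.9] r 22 frame [ -30.4 -389.7]
```

```bash
cat >> h.py <<'E'
def wrist(save=None):
    c=calibration('wrist');K=np.array([[c['fx'],0,c['cx']],[0,c['fy'],c['cy']],[0,0,1]]);s=read_state()
    p,d=read_camera('wrist');h,w=d.shape
    uv=np.stack(np.meshgrid(np.arange(w),np.arange(h)),-1).reshape(-1,1,2).astype(float)
    r=cv2.undistortPoints(uv,K,c['distortion']).reshape(h,w,2);T=c['tool_from_camera']
    P=(np.dstack([r[...,0]*d,-r[...,1]*d,-d])@T[:3,:3].T+T[:3,3])
    P[d<=0]=np.nan;zb=np.nanmedian(P[(d>0)&(P[...,0]>30)][:,2])
    x=R.from_quat(np.roll(s['orientation'],-1)).as_matrix()[:2,:2]
    print('t',s['t'],'tcp',s['tcp_pos'].round(1),'fr',fr(s['tcp_pos'][:2]),'bench tool z %.1f'%zb,'F',s['force'].round(1))
    m=((zb-P[...,2]>10)&(zb-P[...,2]<20)&(P[...,0]>8)&(p.min(2)>90)).astype(np.uint8)
    k,L,st,ce=cv2.connectedComponentsWithStats(m)
    for i in range(1,k):
        if st[i,4]<80: continue
        q,rr=cv2.minEnclosingCircle(P[L==i][:,:2].astype(np.float32));print(ce[i].round(),st[i,4],'tool xy',np.round(q,1),'r %.1f'%rr,'frame',fr(x@np.array(q)+s['tcp_pos'][:2]))
    if save: cv2.imwrite(save,p[:,:,::-1])
E
python3 -c "
from h import *
wrist('pics/w1.png')"
```

```text
t 4.9833 tcp [529.1 -90.9 -12.8] fr [ -94.5 -290.4] bench tool z -13.2 F [ 0.1 -0.1  0.5]
[376.  65.] 588 tool xy [96.3 44.9] r 23.0 frame [ -15.4 -219.3]
[442.  45.] 673 tool xy [99.4 58.9] r 12.6 frame [  -1.4 -221.9]
[284. 205.] 5478 tool xy [32.2  0. ] r 19.9 frame [ -81.8 -260.8]
[269. 254.] 182 tool xy [ 8.4 -8.1] r 6.1 frame [ -98.6 -279.5]
[299. 254.] 175 tool xy [8.6 8.2] r 5.9 frame [ -83.6 -285.7]
```

View pics/w1.png

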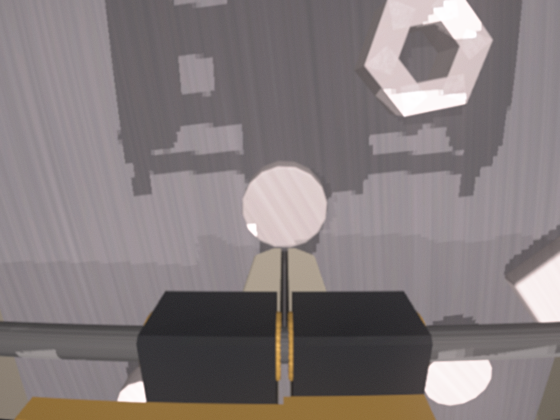

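The wrist view shows slug2 centred ahead of the fingertips at (285,205), with the nut at upper right (430,50), clear of the path.

{"api": "jog_arm", "payload": {"claw": [1,1,1,1,1], "slide": [[0.25,0,0],[0.4,0,0],[0.4,0,0],[0.4,0,0],[0.4,0,0]], "dr": [[0,0,0],[0,0,0],[0,0,0],[0,0,0],[0,0,0]]}}

```text
t: 5.45
tcp_pos: [537.5, -18.8, -12.8]
orientation: [0.0, 0.747, 0.665, -0.0]
force: [1.5, -0.7, 0.7]
grip_width: 0.5
gripper_force: 0.4
```

{"api": "jog_arm", "payload": {"claw": [1,1,1,1,1], "slide": [[0.4,0,0],[0.4,0,0],[0.4,0,0],[0.4,0,0],[0.3,0,0]], "dr": [[0,0,0],[0,0,0],[0,0,0],[0,0,0],[0,0,0]]}}

```text
t: 5.87
tcp_pos: [546.3, 57.1, -12.8]
orientation: [0.0, 0.747, 0.665, 0.0]
force: [0.1, -1.4, 0.9]
grip_width: 0.6
gripper_force: 0.5
```

```bash
python3 -c "
from h import *
wrist()"
```

```text
t 5.8667 tcp [546.3  57.1 -12.8] fr [ -35.9 -153.4] bench tool z -13.3 F [ 0.1 -1.4  0.9]
[56. 74.] 1947 tool xy [ 91.  -99.6] r 34.6 frame [-91.8 -30.6]
[284. 214.] 5720 tool xy [26. -0.] r 22.7 frame [ -25.7 -129.4]
```

{"api": "jog_arm", "payload": {"claw": [1,1,1,1,1], "slide": [[0.3,0,0],[0.4,0,0],[0.4,0,0],[0.4,0,0],[0.4,0,0]], "dr": [[0,0,0],[0,0,0],[0,0,0],[0,0,0],[0,0,0]]}}

```text
t: 6.33
tcp_pos: [555.0, 132.2, -12.9]
orientation: [0.0, 0.747, 0.665, -0.0]
force: [-0.2, -1.5, -0.1]
grip_width: 0.5
gripper_force: 0.4
```

{"api": "jog_arm", "payload": {"claw": [1,1,1,1,1], "slide": [[0.4,0,0],[0.4,0,0],[0.4,0,0],[0.3,0,0],[0.2,0,0]], "dr": [[0,0,0],[0,0,0],[0,0,0],[0,0,0],[0,0,0]]}}

```text
t: 6.75
tcp_pos: [562.8, 200.2, -12.9]
orientation: [-0.0, 0.747, 0.665, -0.0]
force: [-0.0, -0.4, 1.4]
grip_width: 0.4
gripper_force: 0.5
```

```bash
python3 -c "
from h import *
wrist()"
```

```text
t 6.75 tcp [562.8 200.2 -12.9] fr [ 20.5 -20.9] bench tool z -13.4 F [-0.  -0.4  1.4]
[336. 126.] 1837 tool xy [ 30.3 -12.4] r 86.9 frame [21.1 11.8]
[ 21. 222.] 1057 tool xy [  30.2 -111. ] r 26.0 frame [-69.7  50.4]
[284. 214.] 5714 tool xy [25.8 -0.2] r 22.7 frame [30.5  3. ]
```

{"api": "jog_arm", "payload": {"claw": [1,1,1,1,1], "slide": [[0.2,0,0],[0.15,0,0],[0.05,0,0],[-0.2,0,0],[-0.5,0,0]], "dr": [[0,0,0],[0,0,0],[0,0,0],[0,0,0],[0,0,0]]}}

```text
t: 7.22
tcp_pos: [561.4, 187.9, -12.9]
orientation: [-0.0, 0.746, 0.666, 0.0]
force: [0.8, -0.6, 0.5]
grip_width: 0.3
gripper_force: 0.0
```

{"api": "jog_arm", "payload": {"claw": [1,1,1,1,1], "slide": [[-0.5,0,0],[-0.4,0,-0.7],[-0.6,0,-0.7],[-0.9,0,0],[-0.9,0,0]], "dr": [[0,0,0],[0,0,0],[0,0,0],[0,0,0.5],[0,0,0.62]]}}

```text
t: 7.63
tcp_pos: [545.1, 54.8, 45.1]
orientation: [0.001, 0.779, 0.628, 0.001]
force: [0.8, 0.2, -1.2]
grip_width: 0.3
gripper_force: 0.0
```

```bash
python3 -c "
from h import *
look('side',(380,720,-260,320));look('scene',(380,720,-260,320))
s=read_state();X=R.from_quat(np.roll(s['orientation'],-1)).as_matrix();print(X.T@(np.array([431.4,-223.7,30])-s['tcp_pos'])/40)"
```

```text
t 7.6333 tcp [545.1  54.8  45.1] frame [ -37.8 -155.3] heading(world right) 12.3 F [ 0.8  0.2 -1.2]
[196. 145.] 99 c [567.7 243.2] r 21 frame [37.4 18.9]
[156. 170.] 168 c [447.  188.4] r 68 frame [-93.9   0.7]
[262. 190.] 204 c [ 5.986e+02 -1.000e-01] r 26 frame [  -2.  -223.1]
[330. 208.] 261 c [ 677.  -121.9] r 29 frame [  38.6 -362.2]
[319. 229.] 256 c [ 616.8 -170.1] r 21 frame [ -32.8 -391.3]
[233. 262.] 333 c [ 443.  -170.3] r 21 frame [-199.6 -342.1]
t 7.6833 tcp [543.7  49.9  44. ] frame [ -40.5 -159.6] heading(world right) 12.7 F [ 1.9 -2.8 -0.9]
[370. 133.] 115 c [569.5 289.7] r 36 frame [52.3 63. ]
[360. 142.] 136 c [569.8 241. ] r 22 frame [38.8 16.3]
[318. 204.] 103 c [602.5  -5.5] r 23 frame [ 1.000e-01 -2.294e+02]
[203. 215.] 268 c [ 443.  -169.8] r 21 frame [-199.5 -341.7]
[321. 249.] 434 c [ 678.3 -121.7] r 29 frame [  39.8 -362.4]
[279. 250.] 321 c [ 618.5 -168. ] r 21 frame [ -30.6 -389.8]
[-7.34122637 -1.25177175  0.34427525]
```

{"api": "jog_arm", "payload": {"claw": [1,1,1,1,1], "slide": [[-0.9,-0.15,0],[-0.9,-0.15,0],[-0.9,-0.15,0],[-0.9,-0.15,0],[-0.9,-0.15,0]], "dr": [[0,0,0],[0,0,0],[0,0,0],[0,0,0],[0,0,0]]}}

```text
t: 8.15
tcp_pos: [476.1, -114.6, 43.1]
orientation: [0.0, 0.778, 0.628, 0.0]
force: [-0.1, -0.4, -0.9]
grip_width: 0.1
gripper_force: 0.0
```

{"api": "jog_arm", "payload": {"claw": [1,1,1,1,1], "slide": [[-0.9,-0.15,0],[-0.9,-0.15,0],[-0.7,-0.15,0],[0,0,0],[0,0,0]], "dr": [[0,0,0],[0,0,0],[0,0,0],[0,0,0],[0,0,0]]}}

```text
t: 8.57
tcp_pos: [437.8, -208.2, 43.1]
orientation: [-0.0, 0.779, 0.627, 0.0]
force: [0.1, 0.8, -0.7]
grip_width: 1.0
gripper_force: 0.0
```

```bash
python3 -c "
from h import *
wrist()
s=read_state();X=R.from_quat(np.roll(s['orientation'],-1)).as_matrix();print(s['orientation'],X.T@(np.array([431.4,-223.7,-13])-s['tcp_pos'])/40,np.degrees(np.arctan2(X[0,0],X[1,0])))"
```

```text
t 8.5667 tcp [ 437.8 -208.2   43.1] fr [-215.3 -377. ] bench tool z 42.7 F [ 0.1  0.8 -0.7]
[544. 110.] 1876 tool xy [ 77.3 165.1] r 19.8 frame [ -33.4 -388.9]
[278. 169.] 3214 tool xy [38.8 -3.5] r 19.9 frame [-199.6 -341.3]
[-6.25807206e-05  7.78655044e-01  6.27452232e-01  1.25519970e-04] [-0.43750379 -0.08119699  1.40206391] 12.27519466882335
```

Slug1 is at tool (38.8, -3.5), so I need to move 16 mm back, 3.5 mm in -y and 56 mm down.

{"api": "jog_arm", "payload": {"claw": [1,1,1,1,1], "slide": [[-0.4,-0.09,0],[0,0,0.5],[0,0,0.5],[0,0,0.3],[0,0,0.1]], "dr": [[0,0,0],[0,0,0],[0,0,0],[0,0,0],[0,0,0]]}}

```text
t: 9.03
tcp_pos: [431.0, -220.6, -14.9]
orientation: [-0.001, 0.778, 0.628, -0.0]
force: [0.6, 0.8, -0.7]
grip_width: 0.5
gripper_force: 0.0
```

{"api": "jog_arm", "payload": {"claw": [1,1,1,1,1], "slide": [[0.2,0,0],[0.2,0,0],[0.2,0,0],[0.2,0,0],[0.3,0,0]], "dr": [[0,0,0],[0,0,0],[0,0,0],[0,0,0],[0,0,0]]}}

```text
t: 9.45
tcp_pos: [441.6, -178.4, -12.0]
orientation: [0.001, 0.778, 0.628, 0.0]
force: [-0.5, -2.1, 1.3]
grip_width: 0.5
gripper_force: 0.9
```

{"api": "jog_arm", "payload": {"claw": [1,1,1,1,1], "slide": [[0.4,0,0],[0.4,0,0],[0.4,0,0],[0.4,0,0],[0.3,0,0]], "dr": [[0,0,0],[0,0,0],[0,0,0],[0,0,0],[0,0,0]]}}

```text
t: 9.87
tcp_pos: [457.5, -102.9, -12.3]
orientation: [0.0, 0.778, 0.628, 0.0]
force: [-0.6, -1.9, 1.6]
grip_width: 0.3
gripper_force: 0.8
```

```bash
python3 -c "
from h import *
wrist()"
```

```text
t 9.8667 tcp [ 457.5 -102.9  -12.3] fr [-166.5 -281.6] bench tool z -12.7 F [-0.6 -1.9  1.6]
[523.  21.] 809 tool xy [114.1 100.3] r 13.2 frame [ -23.8 -229.6]
[284. 214.] 5656 tool xy [26.1  0.1] r 22.4 frame [-153.9 -258.8]
```

{"api": "jog_arm", "payload": {"claw": [1,1,1,1,1], "slide": [[0.3,0,0],[0.4,0,0],[0.4,0,0],[0.4,0,0],[0.4,0,0]], "dr": [[0,0,0],[0,0,0],[0,0,0],[0,0,0],[0,0,0]]}}

```text
t: 10.33
tcp_pos: [473.3, -29.5, -12.4]
orientation: [0.0, 0.778, 0.628, 0.0]
force: [0.1, -0.1, 0.9]
grip_width: 0.4
gripper_force: 0.7
```

{"api": "jog_arm", "payload": {"claw": [1,1,1,1,1], "slide": [[0.4,0,0],[0.4,0,0],[0.4,0,0],[0.4,0,0],[0.3,0,0]], "dr": [[0,0,0],[0,0,0],[0,0,0],[0,0,0],[0,0,0]]}}

```text
t: 10.75
tcp_pos: [489.3, 45.2, -12.5]
orientation: [0.0, 0.778, 0.628, 0.0]
force: [0.5, -2.2, 1.3]
grip_width: 0.5
gripper_force: 0.9
```

```bash
python3 -c "
from h import *
wrist()"
```

```text
t 10.75 tcp [489.3  45.2 -12.5] fr [ -93.9 -148.7] bench tool z -12.9 F [ 0.5 -2.2  1.3]
[166.  57.] 662 tool xy [ 97.1 -51.9] r 26.3 frame [-92.9 -38.6]
[284. 214.] 5670 tool xy [26.   0.5] r 22.6 frame [ -81.  -126.1]
```

{"api": "jog_arm", "payload": {"claw": [1,1,1,1,1], "slide": [[0.3,0,0],[0.4,0,0],[0.4,0,0],[0.4,0,0],[0.4,0,0]], "dr": [[0,0,0],[0,0,0],[0,0,0],[0,0,0],[0,0,0]]}}

```text
t: 11.22
tcp_pos: [505.3, 118.8, -12.7]
orientation: [0.0, 0.778, 0.628, -0.0]
force: [-0.1, -2.8, 1.2]
grip_width: 0.5
gripper_force: 0.9
```

{"api": "jog_arm", "payload": {"claw": [1,1,1,1,1], "slide": [[0.4,0,0],[0.4,0,0],[0.4,0,0],[0.3,0,0],[0.2,0,0]], "dr": [[0,0,0],[0,0,0],[0,0,0],[0,0,0],[0,0,0]]}}

```text
t: 11.63
tcp_pos: [519.7, 185.6, -12.9]
orientation: [-0.0, 0.778, 0.628, -0.0]
force: [0.1, -3.4, 2.4]
grip_width: 0.5
gripper_force: 0.9
```

```bash
python3 -c "
from h import *
wrist()"
```

```text
t 11.6333 tcp [519.7 185.6 -12.9] fr [-24.9 -22.7] bench tool z -13.6 F [ 0.1 -3.4  2.4]
[155. 155.] 2135 tool xy [ 64.4 -21.3] r 81.2 frame [-12.7  44. ]
[487. 113.] 2722 tool xy [69.5 92.7] r 59.0 frame [89.8 -6.2]
[363. 128.] 6460 tool xy [67.2 34.7] r 20.2 frame [37.8 19.7]
[284. 214.] 5726 tool xy [26.1 -0.3] r 22.5 frame [-12.6   0.4]
```

{"api": "jog_arm", "payload": {"claw": [1,1,1,1,1], "slide": [[0.15,0,0],[0.05,0,0],[0,0,0],[-0.3,0,0],[-0.6,0,0]], "dr": [[0,0,0],[0,0,0],[0,0,0],[0,0,0],[0,0,0]]}}

```text
t: 12.1
tcp_pos: [513.6, 157.4, -12.9]
orientation: [-0.0, 0.778, 0.629, 0.0]
force: [0.2, -0.6, -1.0]
grip_width: 0.6
gripper_force: 0.0
```

{"api": "jog_arm", "payload": {"claw": [1,1,1,1,1], "slide": [[-0.6,0,0],[-0.5,0,-0.7],[-0.5,0,-0.7],[-0.8,0,-0.2],[-0.8,0,0]], "dr": [[0,0,0],[0,0,0],[0,0,0],[0,0,-1],[0,0,-1]]}}

```text
t: 12.52
tcp_pos: [489.6, 30.0, 54.0]
orientation: [0.001, 0.719, 0.695, 0.002]
force: [-0.2, -0.0, 1.3]
grip_width: 0.3
gripper_force: 0.0
```

{"api": "jog_arm", "payload": {"claw": [1,1,1,1,1], "slide": [[-0.6,0,0],[-0.6,0,0],[-0.6,0,0],[-0.6,0,0],[-0.6,0,0]], "dr": [[0,0,-1],[0,0,-1],[0,0,-1],[0,0,-1],[0,0,-1]]}}

```text
t: 12.93
tcp_pos: [504.7, -88.5, 51.3]
orientation: [0.0, 0.552, 0.834, 0.0]
force: [-0.4, 0.3, 0.4]
grip_width: 0.8
gripper_force: 0.0
```

{"api": "jog_arm", "payload": {"claw": [1,1,1], "slide": [[-0.6,0,0],[0,0,0],[0,0,0]], "dr": [[0,0,-0.44],[0,0,0],[0,0,0]]}}

```text
t: 13.18
tcp_pos: [514.2, -109.9, 50.9]
orientation: [-0.0, 0.538, 0.843, -0.0]
force: [-1.2, 0.0, 0.4]
grip_width: 0.4
gripper_force: 0.0
```

```bash
python3 -c "
from h import *
look('side',(380,720,-260,320));wrist()
s=read_state();X=R.from_quat(np.roll(s['orientation'],-1)).as_matrix();print(X.T@(np.array([640.7,-218.9,45])-s['tcp_pos'])/40)"
```

```text
t 13.1833 tcp [ 514.2 -109.9   50.9] frame [-114.1 -304.4] heading(world right) -24.8 F [-1.2  0.   0.4]
[199. 137.] 196 c [581.8 254.5] r 56 frame [54.2 25.8]
[190. 150.] 220 c [549.9 226.2] r 43 frame [15.5  7.7]
[156. 170.] 172 c [445.8 188. ] r 68 frame [-95.1   0.7]
[266. 190.] 107 c [600.   -1.8] r 26 frame [  -1.2 -225.1]
[330. 208.] 263 c [ 677.3 -122.8] r 30 frame [  38.6 -363.1]
[319. 228.] 252 c [ 618.  -169.3] r 21 frame [ -31.5 -390.8]
t 13.2333 tcp [ 514.1 -109.    50.9] fr [-114.  -303.5] bench tool z 50.5 F [ 0.4 -0.1 -0.1]
[453. 119.] 492 tool xy [ 68.5 111.7] r 23.0 frame [ -13.5 -219.5]
[495. 130.] 366 tool xy [ 64.9 123.5] r 12.4 frame [  -1.3 -221.3]
[-3.83695137  1.70518962  0.14842804]
```

{"api": "jog_arm", "payload": {"claw": [1,1,1,1,1], "slide": [[-0.77,0.34,0],[-0.77,0.34,0],[-0.77,0.34,0],[-0.77,0.34,0],[-0.77,0.34,0]], "dr": [[0,0,0],[0,0,0],[0,0,0],[0,0,0],[0,0,0]]}}

```text
t: 13.7
tcp_pos: [642.4, -219.4, 51.2]
orientation: [0.0, 0.537, 0.844, 0.0]
force: [-0.2, 1.1, 0.5]
grip_width: 0.5
gripper_force: 0.0
```

{"api": "jog_arm", "payload": {"claw": [1,1], "slide": [[0,0,0],[0,0,0]], "dr": [[0,0,0],[0,0,0]]}}

```text
t: 13.87
tcp_pos: [641.7, -219.2, 50.3]
orientation: [-0.001, 0.537, 0.843, -0.0]
force: [-0.4, 0.1, -0.8]
grip_width: 0.3
gripper_force: 0.0
```

```bash
python3 -c "
from h import *
wrist()"
```

```text
t 13.8667 tcp [ 641.7 -219.2   50.3] fr [ -22.9 -445.4] bench tool z 49.9 F [-0.4  0.1 -0.8]
[403. 112.] 4954 tool xy [73.  73.3] r 29.9 frame [  38.8 -362.4]
[284. 140.] 3157 tool xy [56.1 -0.6] r 19.8 frame [ -31.8 -389.9]
```

{"api": "jog_arm", "payload": {"claw": [1,1,1,1,1], "slide": [[0,0,0.4],[0,0,0.5],[0,0,0.4],[0,0,0.28],[0,0,0]], "dr": [[0,0,-0.24],[0,0,0],[0,0,0],[0,0,0],[0,0,0]]}}

```text
t: 14.33
tcp_pos: [639.9, -217.9, -14.1]
orientation: [-0.001, 0.528, 0.849, -0.0]
force: [0.1, -0.0, 0.1]
grip_width: 0.8
gripper_force: 0.0
```

{"api": "jog_arm", "payload": {"claw": [1,1,1,1,1], "slide": [[0.25,0,0],[0.25,0,0],[0.2,0,0],[0.2,0,0],[0.3,0,0]], "dr": [[0,0,0],[0,0,0],[0,0,0],[0,0,0],[0,0,0]]}}

```text
t: 14.75
tcp_pos: [620.4, -175.7, -11.1]
orientation: [0.001, 0.528, 0.849, 0.0]
force: [1.2, -1.6, 0.8]
grip_width: 0.6
gripper_force: 0.6
```

{"api": "jog_arm", "payload": {"claw": [1,1,1,1,1], "slide": [[0.4,0,0],[0.4,0,0],[0.4,0,0],[0.4,0,0],[0.3,0,0]], "dr": [[0,0,0],[0,0,0],[0,0,0],[0,0,0],[0,0,0]]}}

```text
t: 15.17
tcp_pos: [585.8, -106.1, -12.1]
orientation: [-0.0, 0.528, 0.849, 0.0]
force: [0.4, -0.5, 0.2]
grip_width: 0.3
gripper_force: 0.5
```

```bash
python3 -c "
from h import *
wrist()"
```

```text
t 15.1667 tcp [ 585.8 -106.1  -12.1] fr [ -44.4 -321.1] bench tool z -12.5 F [ 0.4 -0.5  0.2]
[374.  88.] 436 tool xy [84.3 49.9] r 23.1 frame [  -9.5 -229.6]
[441.  71.] 638 tool xy [90.9 59.2] r 12.3 frame [  -1.5 -221.5]
[284. 213.] 5649 tool xy [26.  -0.4] r 22.8 frame [ -49.3 -295.5]
```

{"api": "jog_arm", "payload": {"claw": [1,1,1,1,1], "slide": [[0.3,0,0],[0.4,0,0],[0.4,0,0],[0.4,0,0],[0.25,0,0]], "dr": [[0,0,0],[0,0,0],[0,0,0],[0,0,0],[0,0,0]]}}

```text
t: 15.63
tcp_pos: [554.8, -43.4, -12.2]
orientation: [-0.0, 0.528, 0.849, 0.0]
force: [0.8, -1.1, 0.1]
grip_width: 0.6
gripper_force: 0.3
```

{"api": "jog_arm", "payload": {"claw": [1,1,1,1,1], "slide": [[-0.3,0,0],[-0.2,-0.1,0],[0,-0.2,0],[0,0,0],[0,0,0]], "dr": [[0,0,0],[0,0,0.9],[0,0,0.9],[0,0,0.8],[0,0,0]]}}

```text
t: 16.05
tcp_pos: [553.5, -67.9, -12.1]
orientation: [-0.0, 0.623, 0.783, -0.0]
force: [-0.3, 0.4, -0.2]
grip_width: 0.3
gripper_force: 0.0
```

```bash
python3 -c "
from h import *
look('side',(400,720,-260,130));wrist()"
```

```text
t 16.05 tcp [553.5 -67.9 -12.1] frame [ -64.6 -275.3] heading(world right) -13.0 F [-0.3  0.4 -0.2]
[241. 202.] 153 c [540.6 -18. ] r 22 frame [ -62.8 -223.8]
[330. 208.] 268 c [ 677.6 -122.5] r 29 frame [  38.9 -362.9]
t 16.1 tcp [553.7 -67.8 -12.1] fr [ -64.4 -275.3] bench tool z -12.6 F [ 0.6  0.  -0.6]
[374. 138.] 504 tool xy [58.8 45.9] r 22.8 frame [ -15.2 -219.1]
[284. 160.] 5878 tool xy [52.9 -0.5] r 19.9 frame [ -61.9 -222.4]
[433. 161.] 565 tool xy [56.6 59.6] r 12.4 frame [  -1.7 -222.1]
[270. 254.] 173 tool xy [ 9.  -7.9] r 6.1 frame [ -71.7 -265.8]
[299. 254.] 168 tool xy [8.2 7.8] r 6.1 frame [ -56.1 -267.6]
```

{"api": "jog_arm", "payload": {"claw": [1,1,1,1,1], "slide": [[0.25,0,0],[0.2,0,0],[0.2,0,0],[0.3,0,0],[0.4,0,0]], "dr": [[0,0,0],[0,0,0],[0,0,0],[0,0,0],[0,0,0]]}}

```text
t: 16.57
tcp_pos: [541.1, -14.3, -12.1]
orientation: [0.0, 0.621, 0.784, -0.0]
force: [0.7, -0.2, -0.3]
grip_width: 0.8
gripper_force: 0.3
```

{"api": "jog_arm", "payload": {"claw": [1,1,1,1,1], "slide": [[0.4,0,0],[0.4,0,0],[0.4,0,0],[0.4,0,0],[0.3,0,0]], "dr": [[0,0,0],[0,0,0],[0,0,0],[0,0,0],[0,0,0]]}}

```text
t: 16.98
tcp_pos: [523.3, 60.6, -12.0]
orientation: [-0.0, 0.621, 0.784, 0.0]
force: [0.0, -1.3, 0.8]
grip_width: 0.5
gripper_force: 0.3
```

```bash
python3 -c "
from h import *
wrist()"
```

```text
t 16.9833 tcp [523.3  60.6 -12. ] fr [ -57.  -143.5] bench tool z -12.4 F [ 0.  -1.3  0.8]
[191.  53.] 604 tool xy [ 98.5 -39.8] r 21.7 frame [-91.2 -42.9]
[284. 213.] 5658 tool xy [26. -0.] r 22.8 frame [ -55.5 -117.6]
```

{"api": "jog_arm", "payload": {"claw": [1,1,1,1,1], "slide": [[0.3,0,0],[0.4,0,0],[0.4,0,0],[0.4,0,0],[0.4,0,0]], "dr": [[0,0,0],[0,0,0],[0,0,0],[0,0,0],[0,0,0]]}}

```text
t: 17.45
tcp_pos: [506.4, 133.6, -12.0]
orientation: [0.0, 0.621, 0.784, 0.0]
force: [-0.5, -0.4, 0.1]
grip_width: 0.3
gripper_force: 0.4
```

{"api": "jog_arm", "payload": {"claw": [1,1,1,1,1], "slide": [[0.3,0,0],[0.25,0,0],[0.1,0,0],[0,0,0],[-0.2,0,0]], "dr": [[0,0,0],[0,0,0],[0,0,0],[0,0,0],[0,0,0]]}}

```text
t: 17.87
tcp_pos: [502.5, 150.6, -12.1]
orientation: [-0.0, 0.621, 0.784, 0.0]
force: [-0.8, -1.0, -0.1]
grip_width: 0.2
gripper_force: 0.0
```

{"api": "jog_arm", "payload": {"claw": [1,1,1,1,1], "slide": [[-0.6,0,0],[-0.6,0,0],[-0.5,0,-0.7],[0,0,-0.9],[0,0,-0.9]], "dr": [[0,0,0],[0,0,0],[0,0,0],[0,0,0],[0,0,0]]}}

```text
t: 18.28
tcp_pos: [517.7, 81.6, 88.5]
orientation: [-0.001, 0.622, 0.783, -0.001]
force: [0.0, 0.9, 0.2]
grip_width: 0.9
gripper_force: 0.0
```

{"api": "jog_arm", "payload": {"claw": [1,1,1], "slide": [[0,0,0],[0,0,0],[0,0,0]], "dr": [[0,0,0],[0,0,0],[0,0,0]]}}

```text
t: 18.53
tcp_pos: [518.0, 83.2, 87.4]
orientation: [-0.0, 0.621, 0.783, -0.0]
force: [-0.6, 0.2, -0.6]
grip_width: 0.3
gripper_force: 0.0
```

```bash
python3 -c "
from h import *
wrist('pics/w2.png');look('side',(380,720,-260,320));look('scene',(380,720,-260,320))"
```

```text
t 18.5333 tcp [518.   83.2  87.4] fr [ -55.7 -120.4] bench tool z 86.9 F [-0.6  0.2 -0.6]
[225.  68.] 304 tool xy [ 99.2 -40.8] r 45.7 frame [-90.6 -18.9]
[344.  24.] 2646 tool xy [131.7  40.3] r 20.1 frame [-7.8  8.7]
[411.  14.] 1552 tool xy [143.5  84.4] r 19.8 frame [36.9 17.9]
[485.  63.] 939 tool xy [106.5 139.1] r 42.5 frame [ 89.4 -22.2]
[284.  59.] 2740 tool xy [107.1  -0.3] r 20.1 frame [-49.7 -13.5]
t 18.5833 tcp [517.6  83.3  86.7] frame [ -56.  -120.1] heading(world right) -13.2 F [ 0.3  0.4 -0.9]
[225. 143.] 112 c [631.1 220.9] r 46 frame [ 91.9 -20.4]
[196. 145.] 98 c [568.  243.8] r 20 frame [37.9 19.5]
[150. 154.] 66 c [468.2 258.2] r 26 frame [-53.7  61.6]
[180. 160.] 259 c [510.9 200.2] r 44 frame [-29.2  -6.1]
[156. 170.] 167 c [447.2 189.5] r 69 frame [-93.4   1.7]
[261. 190.] 192 c [ 5.963e+02 -2.000e-01] r 27 frame [  -4.3 -222.6]
[330. 208.] 263 c [ 677.3 -123. ] r 29 frame [  38.5 -363.3]
t 18.6333 tcp [517.5  83.5  86.6] frame [ -56.1 -119.9] heading(world right) -13.2 F [ 0.2 -0.4 -0.8]
[350. 130.] 265 c [522.7 275.5] r 85 frame [ 3.4 62.7]
[339. 141.] 138 c [527.7 218.5] r 20 frame [-8.   6.6]
[320. 143.] 159 c [494.7 185.3] r 21 frame [-49.  -15.9]
[360. 142.] 137 c [568.8 240.9] r 22 frame [37.8 16.5]
[318. 204.] 101 c [603.1  -6.4] r 23 frame [   0.5 -230.4]
[322. 250.] 438 c [ 678.3 -122.4] r 29 frame [  39.6 -363. ]
```

View pics/w2.png

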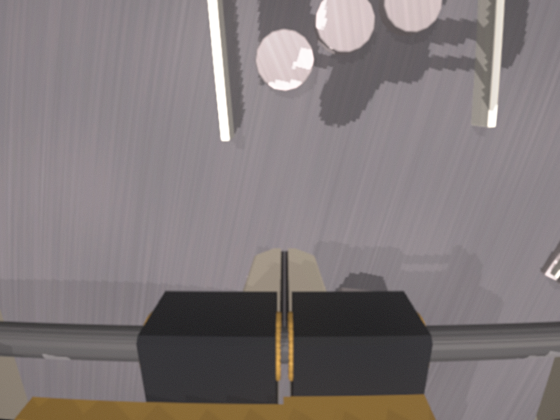

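All three slugs, at (285,60), (345,20) and (412,10), lie well inside the mouth, between wall ends (225,138) and (485,125). Measured in the frame they are at (-50,-14), (-8,8) and (38,18) mm. The nut and plate haven't moved, and the fingers are clear.

```bash
python3 -c "
from plant import hand_in
print(hand_in())"
```

```text
the job is handed in; nothing more can be done
None
```

I swept all three slugs flat into the catch frame and handed the job in at about 18.6 s; hex nut and square plate measured unmoved, pin never approached but not re-measured at the end, and no verdict came back.

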